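# Dock a converter between the guide cheeks of the test fixture and start the test

## Task

The power converter has been left askew on the loading plate of the test fixture. Without lifting it, push it with your fingertips through the gap between the two white guide cheeks, plug end first, until it is fully home against the connector block; only then press the start button right down and let it come up again. Leave the meter, the screwdriver and the jar where they are.

Things in the scene. Friction and masses are not known exactly. Their poses are not given: they have to be found in the camera images.
- converter: loose power converter, 0.4 to 0.75 kg, lying askew (up to 0.45 rad) on the fixture's plate in front of the gap, plug towards it: plain aluminium case with fins on top, 120 mm long (its x), 60 wide (its y), 36 high, square ends. Origin at the centre of the case's underside, z up. A black plug 30 mm wide, 12 high stands 14 mm out of its +x end, 18 mm above the underside. It slides with friction.
- converter_plug (a point): middle of the outer end of the converter's plug, 74 mm along the converter's x from its origin and 18 mm above its underside
- dock: fixed test fixture: dark steel base plate, 400 mm (its x) x 220 mm (its y) x 10 mm thick, carrying two guide cheeks, a connector block and a control box. Origin at the centre of the plate's underside, on the bench; z up; its +x is the way the converter goes in. The plate in front of the cheeks (x = -200 to 65 mm) is flat and clear.
- dock_mouth (a point): point on the plate's top face midway between the nose tips of the two white guide cheeks, 65 mm along the fixture's x from its origin; axes as the fixture's. The cheeks stand either side of the x axis, 63.5 mm apart, each 20 mm thick, 70 mm long (from this point towards +x), 42 mm high above the plate, with a half-round nose of 10 mm radius towards -x.
- dock_home (a point): point on the plate's top face where the converter's origin lies when fully home, 85 mm along the fixture's x from its origin; axes as the fixture's. 60 mm beyond it (+x) is the face of the grey connector block, 110 mm wide, up to 66 mm high above the plate with its copper bars, with an opening 42 mm wide for the plug. At home 40 mm of the converter still stands out of the gap.
- start (a joint): start button, travel in m: 0 is up, 0.006 is fully down; it springs back up; about 4 N presses it fully down
- start_top (a point): centre of the top of the round black start button, 30 mm across, pressed straight down; it sits on a grey control box 70 x 54 mm and 32 mm high, fixed on the plate beside the +y cheek
- meter: hand-held multimeter lying on the bench, 160 x 80 x 35 mm, origin under its centre; not to be disturbed
- screwdriver: screwdriver lying on the bench beside the plate, about 200 mm long (along its x); not to be disturbed
- jar: clear screw-top jar on the bench, 56 mm across, 75 mm high, origin under its centre; not to be disturbed
Not all that is in view belongs to the job. Leave any turquoise look-alike of the converter alone.

How it is judged:
By the outcome, as a careful person would: the job done as asked, in the order asked, and still so for the second after the job is handed in, with the robot touching nothing.
It also fails if it takes over 72 s, if anything falls off the work surface, if the arm or the gripper's body presses on something with over 40 N, if the wrist force passes 120 N, or if a joint passes its speed limit or range.

## Robot

A 6-joint arm with a two-finger parallel gripper is mounted at the origin on the work surface. World frame = base frame: x ahead of the robot, y to its left, z up, the work surface at z = 0. Lengths are in mm, angles in rad, forces in N, time in s.
With the tool pointing down it reaches from about 275 to 750 mm from the base axis. Payload 10.2 kg.
Tool frame: the origin (TCP) lies at the centre of the arm's flange, where the gripper is bolted on; the fingertips stand ctrl.tip_reach ahead of it and the grasp point (between the pads) lies 155 mm ahead of it (ctrl.tip_reach is the distance from the TCP to the fingertips, in mm); z points along the fingers, y is the direction in which the jaws open and shut (so a half turn about z gives the same grasp; the last joint's range is limited). The gripper opens to 85 mm and grips with 20 to 120 N. Pads are 22 mm wide; open, the fingers measure 114 mm over their backs; the gripper's body (76 mm by 85 mm) begins 54 mm behind the grasp point. The pads swing forward as they close: fully open they stand 13 mm farther back than shut.
Start: joints at [-1.475, 0.313, 1.498, -0, 1.331, -0.223], TCP at [164.537, -498.558, 404.694] pointing down, gripper open.
Joint ranges: [-2.94, 2.94], [-0.97, 2.17], [0.19, 2.56], [-1.23, 4.37], [0.02, 3.11], [-2.88, 2.88]. Speed limits (rad/s): [2.39, 2.39, 3.01, 3.14, 3.14, 3.14].

## Interface

Orientations are given as a unit quaternion [w, x, y, z].
In Python, from rig import ctrl, viewer gives the robot as it stands.
- The arm moves only by the tool drive_tool, never from a script. Its argument "rows" is a list that holds one entry, the list of rows, each a list of 6 numbers: the shift along the world's x, y, z normalised to -1 to 1, where 1 is 0.1 m, then the turn, a rotation vector about the world's x, y, z normalised to -1 to 1, where 1 is 90 degrees. A call has 1 to 10 rows; each row is the pose to reach, as a shift and turn from the pose measured when the call began; what a row does not reach only later rows make up. A row lasts 1/8 s, in which the tool goes at most 62.5 mm and 10.7 degrees, less where a joint would pass 70% of its speed; a pose out of reach is approached as far as the arm can. A call with a number of a shift or a turn outside -1 to 1 is refused whole. A call with a gripper value outside its range is refused whole. "fingers" is the opening, from -1 (shut) to 1 (fully open), set as the call begins (left out, the last holds). The fingers move at their own pace and stop on an object; "force" is the grip in N (left out, the last holds). Time passes only in rows, so rows that repeat a pose let the fingers close. It gives the time, the measured TCP pose, the force and the opening at its end, in the units of the state.
- ctrl.sense(): the state, without advancing time (a new reading comes with each control period).
- viewer.capture(name): name is "scene" or "top" or "wrist"; returns the picture (480x640x3 uint8, red, green, blue); there is no depth.
- viewer.calibration(name): a dict with "mtx" (3x3 intrinsics, pixels), "dist_coeffs" ([k1, k2, p1, p2, k3] as OpenCV has them; the pictures are not rectified), "extrinsics" (4x4, takes a point from camera to world coordinates). Camera axes: x right, y up, looking along -z (the intrinsics and any distortion apply to the point x, -y, -z); pixel columns grow to the right and rows downward; lengths in mm; the calibration is good to about 2 mm. A picture is of the moment at which its call begins: read the wrist's pose just before it. calibration takes no time and is no camera call; for the wrist camera it gives the pose at the moment of the call.
- ctrl.finish_job(): hands the job in, once; it reports no verdict.
The state is a dict: "time_s": time; "joints": joint angles; "dq": joint speeds; "tau": joint torques, N m; "eef_pos": TCP position; "ee_rot": TCP orientation; "force": force on the tool from outside, world axes, zero at the start; "wrist_torque": the same for the moment, N m; "grip_width": opening from 0.0 (shut) to 1.0 (fully open).
Only numpy, scipy, OpenCV 4.12 (cv2) and the standard library are available. Lean on these libraries where they do the work, as an engineer would, in place of code of your own. Each camera call takes 0.05 s, during which the arm holds its last target.

## Working session

There is one attempt and no reset: what is moved stays moved. The work goes in short steps, Python scripts to look and compute and a tool call to move; the robot and the scene stay as the last step left them, time stands still between calls to the robot, and variables do not carry over. Pictures are saved under pics/ and viewed, and the job is handed in when it is done.

Besides the shell and the picture viewer there is one more tool, called after ">>>" in YAML: its name, and indented under it one key for each argument. drive_tool: Moves the arm, as the interface text tells. Scaled input: -1 to 1 covers 0.1 m each way for a shift and 90 degrees each way for a turn. Its arguments: {"type":"object","properties":{"rows":{"type":"array","items":{"type":"array","items":{"type":"array","items":{"type":"number"}}}},"fingers":{"type":"number"},"force":{"type":"number"}},"required":["rows"]}

```bash
ls; mkdir -p pics; python3 - <<'E'
from rig import ctrl, viewer
import cv2
print(ctrl.sense(), ctrl.tip_reach)
for n in ("scene","top","wrist"):
    c=viewer.calibration(n); print(n,c)
    im=viewer.capture(n); cv2.imwrite(f"pics/{n}0.png",im[:,:,::-1])
E
```

```text
pics
{'time_s': 0.0, 'joints': array([-1.47540565e+00,  3.13453298e-01,  1.49846126e+00,  1.75972369e-06,
        1.33100499e+00, -2.23374799e-01]), 'dq': array([8.20896368e-05, 1.38580107e-03, 3.08517354e-04, 9.98671505e-05,
       1.39171402e-03, 1.11278507e-03]), 'tau': array([ 7.87811259e-04, -4.12267685e+01, -2.59743029e+01, -1.25817155e-04,
        4.01416677e-03, -1.75154815e-05]), 'eef_pos': array([ 164.5290564 , -498.50794648,  404.12413867]), 'ee_rot': array([-6.62033966e-04,  9.87325252e-01,  1.58708558e-01,  4.32791406e-05]), 'force': array([ 0.07102694, -1.47044212, -0.28414099]), 'wrist_torque': array([-0.05568187,  0.02952345, -0.03573429]), 'grip_width': 1.0034330922791486} 173.4
scene {'mtx': array([[464.69583579,   0.        , 308.91312931],
       [  0.        , 464.69583579, 238.17556354],
       [  0.        ,   0.        ,   1.        ]]), 'dist_coeffs': array([-0.04650836,  0.        ,  0.        ,  0.        ,  0.        ]), 'extrinsics': array([[ 7.08085611e-01, -4.34008762e-01,  5.57001941e-01,
         1.11036482e+03],
       [ 7.06108038e-01,  4.29482638e-
[... 734 characters left out ...]
03],
       [ 0.00000000e+00,  0.00000000e+00,  0.00000000e+00,
         1.00000000e+00]])}
wrist {'mtx': array([[378.8638842 ,   0.        , 325.79705804],
       [  0.        , 378.8638842 , 248.47898457],
       [  0.        ,   0.        ,   1.        ]]), 'dist_coeffs': array([-0.0622926,  0.       ,  0.       ,  0.       ,  0.       ]), 'extrinsics': array([[ 3.12969668e-01,  9.10695408e-01,  2.69599447e-01,
         2.32592378e+02],
       [-9.49761805e-01,  3.00568088e-01,  8.72429801e-02,
        -4.75730497e+02],
       [-1.58120890e-03, -2.83359664e-01,  9.59012409e-01,
         3.72763838e+02],
       [ 0.00000000e+00,  0.00000000e+00,  0.00000000e+00,
         1.00000000e+00]])}
```

View pics/scene0.png

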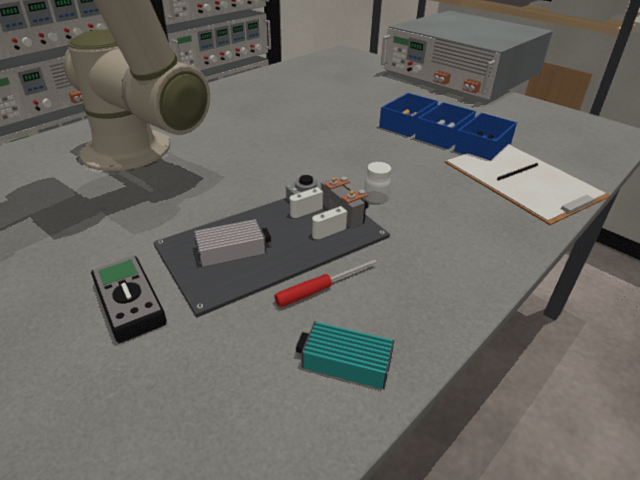

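View pics/top0.png

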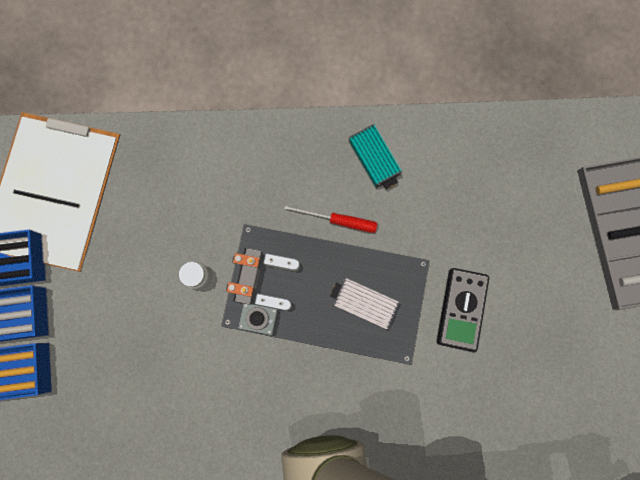

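View pics/wrist0.png

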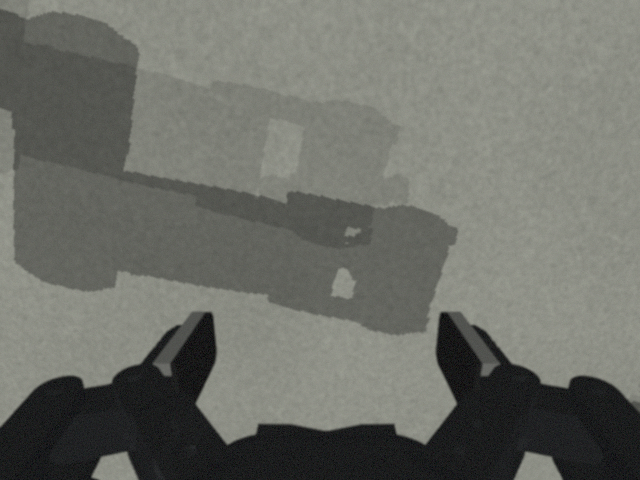

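```bash
cat > h.py <<'E'
import numpy as np, cv2
from rig import ctrl, viewer
from scipy.optimize import least_squares
def proj(n,P,cal=None):
    c=cal or viewer.calibration(n); E=np.array(c["extrinsics"]); P=np.atleast_2d(P).astype(float)
    q=(P-E[:3,3])@E[:3,:3]; q=q*[1,-1,-1]
    return cv2.projectPoints(q,np.zeros(3),np.zeros(3),c["mtx"],c["dist_coeffs"])[0].reshape(-1,2)
def ray(n,px,cal=None):
    c=cal or viewer.calibration(n); E=np.array(c["extrinsics"])
    u=cv2.undistortPoints(np.array(px,float).reshape(-1,1,2),c["mtx"],c["dist_coeffs"]).reshape(-1,2)
    d=np.c_[u[:,0],-u[:,1],-np.ones(len(u))]@E[:3,:3].T
    return E[:3,3],d
def atz(n,px,z,cal=None):
    o,d=ray(n,px,cal); return o+d*((z-o[2])/d[:,2])[:,None]
def T(p,P):
    P=np.atleast_2d(P).astype(float);c,s=np.cos(p[2]),np.sin(p[2])
    return np.c_[p[0]+c*P[:,0]-s*P[:,1],p[1]+s*P[:,0]+c*P[:,1],P[:,2]]
def crop(src,dst,x0,y0,x1,y1,k):
    im=cv2.imread(src)[y0:y1,x0:x1]; cv2.imwrite(dst,cv2.resize(im,None,fx=k,fy=k,interpolation=cv2.INTER_CUBIC))
E
python3 - <<'E'
from h import *
crop("pics/top0.png","pics/top0c.png",215,215,435,370,3.6)
crop("pics/scene0.png","pics/scene0c.png",150,160,400,320,3.2)
E
```

```text
(no output)
```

View pics/top0c.png

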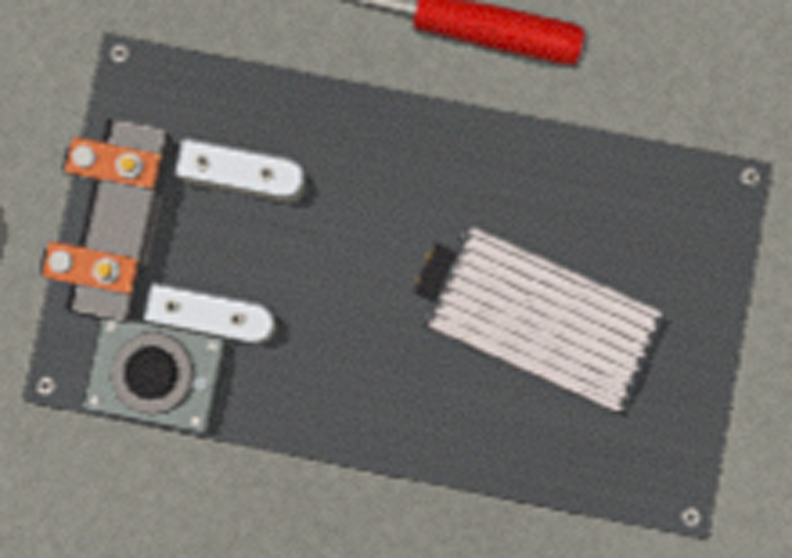

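View pics/scene0c.png

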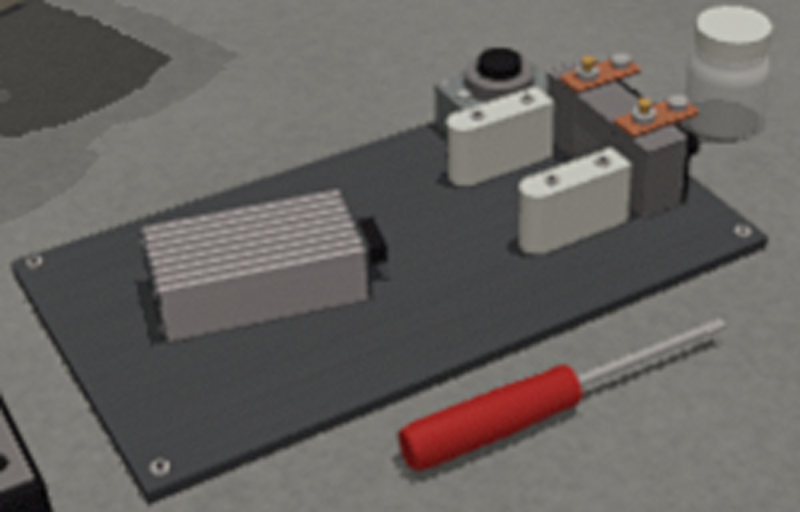

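```bash
cat >> h.py <<'E'
def up(px,x0,y0,k): return (np.array(px,float)+.5)/k-.5+[x0,y0]
def fit(M,obs,p0,zfree=False):
    # obs: list of (cal, idx, px)
    def r(p):
        m=T(p,M)
        if zfree: m[:,2]+=p[3]
        return np.concatenate([(proj(None,m[i],c)-px).ravel() for c,i,px in obs])
    s=least_squares(r,list(p0)+([0] if zfree else []),loss='soft_l1'); return s.x,r(s.x).reshape(-1,2)
E
cat > fit0.py <<'E'
from h import *
ct,cs=viewer.calibration("top"),viewer.calibration("scene")
t=lambda a:up(a,215,215,3.6); s=lambda a:up(a,150,160,3.2)
D=np.array([[200,-110,10],[-200,-110,10],[-200,110,10],[200,110,10]])
C=np.array([[60,-30,46],[-60,-30,46],[-60,30,46],[60,30,46]])
tD=t([[104,35],[771,163],[709,538],[24,402]]); sD=s([[766,238],[148,496],[13,268]])
tC=t([[472,228],[662,314],[622,411],[430,325]]); sC=s([[367,258],[163,290],[143,229],[338,192]])
print(atz(0,tD,10,ct))
for nm,M,a,b,ib in (("dock",D,tD,sD,[0,1,2]),("conv",C,tC,sC,[0,1,2,3])):
    for zf in(0,1):
        p,r=fit(M,[(ct,[0,1,2,3],a),(cs,ib,b)],[400,0,1.4],zf); print(nm,p.round(3)); print(r.round(1).tolist())
def tri(a,b):
    o1,d1=ray(0,a,ct);o2,d2=ray(0,b,cs);A=np.c_[d1[0],-d2[0]];l=np.linalg.lstsq(A,o2-o1,rcond=None)[0]
    return o1+l[0]*d1[0],o2+l[1]*d2[0]
print("button",tri(t([[150,371]]),s([[500,61]])))
print("conv x+y-",tri(tC[:1],sC[:1]))
E
python3 fit0.py
```

```text
[[ 712.11128039  185.12646065   10.        ]
 [ 625.39597979 -203.56463467   10.        ]
 [ 412.52400821 -156.85474037   10.        ]
 [ 498.64303561  232.51224077   10.        ]]
dock [563.12   13.778   1.354]
[[-0.2, -0.7], [0.7, -1.0], [0.5, -0.1], [-0.1, -0.0], [0.8, -1.6], [-0.1, -1.1], [-1.4, -2.2]]
dock [562.319  14.428   1.353  -4.924]
[[-0.0, 0.0], [0.1, -0.2], [-0.2, 0.3], [-0.1, 0.2], [0.5, 0.2], [0.2, 0.5], [-0.8, -0.6]]
conv [537.023 -67.19    1.122]
[[-0.6, -0.7], [1.1, -0.2], [0.5, 0.3], [-0.9, -0.6], [0.5, -3.4], [-2.9, 0.3], [-1.7, -0.2], [1.3, -1.1]]
conv [536.536 -66.712   1.12   -2.658]
[[-0.8, -0.4], [0.7, 0.2], [0.1, 0.6], [-1.2, -0.4], [0.6, -2.4], [-2.7, 1.2], [-1.4, 0.6], [1.5, -0.1]]
button (array([512.86762719, 154.14568142,  59.52550195]), array([512.80558992, 154.07499104,  59.5155348 ]))
conv x+y- (array([589.37571648, -27.50247406,  38.59539822]), array([589.46209096, -27.38842655,  38.59938277]))
```

Candidates: plain aluminium case at top (367,303) / scene (230,242), and the turquoise look-alike at top (375,156) / scene (347,355). I choose the aluminium one: it lies on the plate with its plug (top 335,290) towards the cheeks, and the close crop confirms this. First I move to a hover behind it with the jaws part closed.

>>> drive_tool:
  rows:
    - [[0.5,0.4,0,0,0,0.12],[0.95,0.9,0,0,0,0.24],[0.95,0.9,0,0,0,0.3]]
  fingers: -0.3

```text
time_s: 0.52
eef_pos: [261.5, -406.1, 404.3]
ee_rot: [-0.001, 0.921, 0.389, 0.0]
force: [-0.1, -0.1, -0.3]
grip_width: 0.376
```

>>> drive_tool:
  rows:
    - [[0.5,0.5,0,0,0,0.1],[0.95,0.9,0,0,0,0.2],[0.95,0.9,0,0,0,0.2]]

```text
time_s: 0.9
eef_pos: [358.3, -313.8, 404.3]
ee_rot: [-0.001, 0.848, 0.53, 0.0]
force: [0.3, -0.7, -0.2]
grip_width: 0.35
```

>>> drive_tool:
  rows:
    - [[0.5,0.5,0,0,0,0],[0.95,0.9,0,0,0,0],[0.95,0.9,0,0,0,0],[0.95,0.9,0,0,0,0]]

```text
time_s: 1.4
eef_pos: [453.1, -224.2, 404.0]
ee_rot: [-0.001, 0.848, 0.53, -0.0]
force: [0.5, -0.6, -0.1]
grip_width: 0.35
```

```bash
cat >> h.py <<'E'
from scipy.spatial.transform import Rotation as R
def st():
    s=ctrl.sense(); q=s["ee_rot"]; r=R.from_quat([q[1],q[2],q[3],q[0]]).as_matrix()
    print("t",round(s["time_s"],2),"pos",s["eef_pos"].round(1),"yaw",round(np.arctan2(r[1,0],r[0,0]),4),"z",r[:,2].round(4),"F",s["force"].round(1),"w",round(s["grip_width"],3)); return s,r
E
python3 - <<'E'
from h import *
st()
import pickle
c=viewer.calibration("wrist"); cv2.imwrite("pics/w1.png",viewer.capture("wrist")[:,:,::-1]); pickle.dump(c,open("w1.pkl","wb"))
E
```

```text
t 1.4 pos [ 453.1 -224.2  404. ] yaw 1.1177 z [-0.0012  0.0017 -1.    ] F [ 0.5 -0.6 -0.1] w 0.35
```

View pics/w1.png

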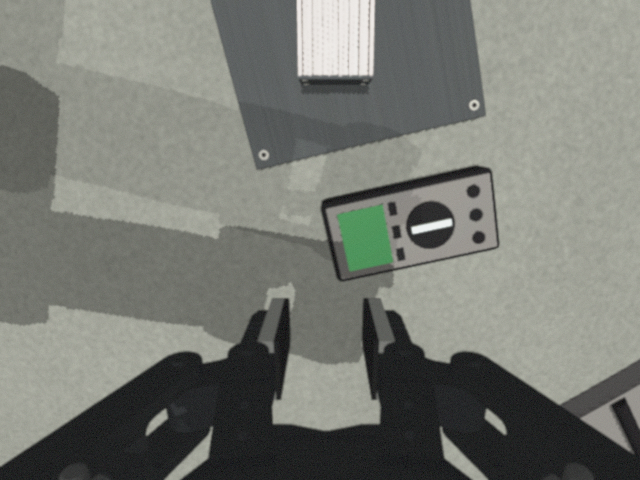

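The wrist view shows the converter's rear end at (336,80), its sides parallel to the image columns, and the meter at (410,225) clear to the side. I move on so the whole converter and the gap come into view.

>>> drive_tool:
  rows:
    - [[0.3,0.5,0,0,0,0],[0.6,0.98,0,0,0,0],[0.6,0.98,0,0,0,0],[0.6,0.98,0,0,0,0]]

```text
time_s: 1.95
eef_pos: [512.2, -128.0, 404.1]
ee_rot: [-0.001, 0.849, 0.529, -0.0]
force: [-0.1, -1.5, 0.4]
grip_width: 0.348
```

```bash
python3 - <<'E'
from h import *
st()
import pickle
c=viewer.calibration("wrist"); cv2.imwrite("pics/w2.png",viewer.capture("wrist")[:,:,::-1]); pickle.dump(c,open("w2.pkl","wb"))
E
```

```text
t 1.95 pos [ 512.2 -128.   404.1] yaw 1.1149 z [-0.0015  0.0013 -1.    ] F [-0.1 -1.5  0.4] w 0.348
```

View pics/w2.png

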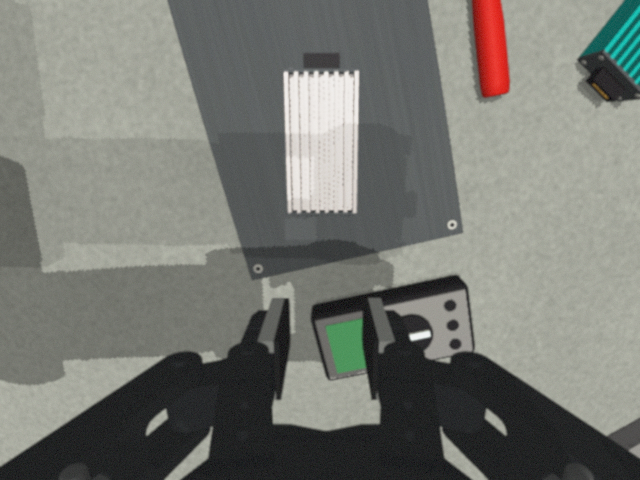

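```bash
cat > fit1.py <<'E'
exec(open("fit0.py").read().split("print(atz")[0])
import pickle
w=pickle.load(open("w2.pkl","rb"))
wC=np.array([[359,71],[357.5,213.5],[288,212.5],[284,71.5]]); wD=np.array([[462,234],[252,279]])
print(atz(0,wC,46,w).round(1)); print(atz(0,wD,10,w).round(1))
for nm,M,a,wi,wp in (("dock",D,tD,[1,2],wD),("conv",C,tC,[0,1,2,3],wC)):
    p,r=fit(M,[(ct,[0,1,2,3],a),(w,wi,wp)],[500,0,1.3]); print(nm,p.round(3),r.round(1).tolist())
    p,r=fit(M,[(w,wi,wp)],[500,0,1.3]); print(nm,"wrist only",p.round(3),r.round(1).tolist())
E
python3 fit1.py
```

```text
[[ 589.4  -28.1   46. ]
 [ 539.3 -132.8   46. ]
 [ 485.1 -105.2   46. ]
 [ 535.4   -1.9   46. ]]
[[ 623.8 -204.8   10. ]
 [ 413.2 -154.7   10. ]]
dock [562.131  14.494   1.349] [[-0.1, -0.6], [0.6, -0.1], [-0.2, 0.8], [-0.6, -0.1], [1.6, -0.8], [-1.2, 2.4]]
dock wrist only [565.005  14.69    1.335] [[1.7, -0.1], [-1.8, 0.3]]
conv [536.803 -67.749   1.121] [[-0.3, -0.6], [1.4, -0.1], [0.7, 0.4], [-0.6, -0.5], [-0.1, -1.8], [-0.7, 2.9], [0.5, 4.3], [-0.1, -1.7]]
conv wrist only [536.765 -68.018 -17.729] [[0.0, -1.5], [-0.6, 3.2], [0.6, 4.6], [-0.0, -1.4]]
```

Wrist, top and scene agree: converter at (537,-67.5), yaw 1.121; dock at (562.6,14), yaw 1.352. In dock axes the converter is at x=-85, y=+7.4, yaw -0.23. I come down behind it.

>>> drive_tool:
  rows:
    - [[-0.14,-0.22,-0.3,0,0,0.004],[-0.14,-0.22,-0.8,0,0,0.004],[-0.14,-0.22,-1.0,0,0,0.004]]

```text
time_s: 2.38
eef_pos: [496.8, -151.9, 301.8]
ee_rot: [-0.002, 0.848, 0.53, -0.001]
force: [0.8, -0.1, 0.9]
grip_width: 0.35
```

>>> drive_tool:
  rows:
    - [[0,0,-0.4,0,0,0],[0,0,-0.7,0,0,0],[0,0,-0.8,0,0,0],[0,0,-0.8,0,0,0]]

```text
time_s: 2.88
eef_pos: [496.6, -152.8, 222.1]
ee_rot: [-0.002, 0.848, 0.529, -0.001]
force: [-0.5, -0.3, 0.7]
grip_width: 0.35
```

```bash
python3 - <<'E'
from h import *
st()
cv2.imwrite("pics/w3.png",viewer.capture("wrist")[:,:,::-1])
cv2.imwrite("pics/s3.png",viewer.capture("scene")[:,:,::-1])
crop("pics/s3.png","pics/s3c.png",100,100,400,320,2.6)
E
```

```text
t 2.88 pos [ 496.6 -152.8  222.1] yaw 1.1159 z [-0.0046  0.0029 -1.    ] F [-0.5 -0.3  0.7] w 0.35
```

View pics/w3.png

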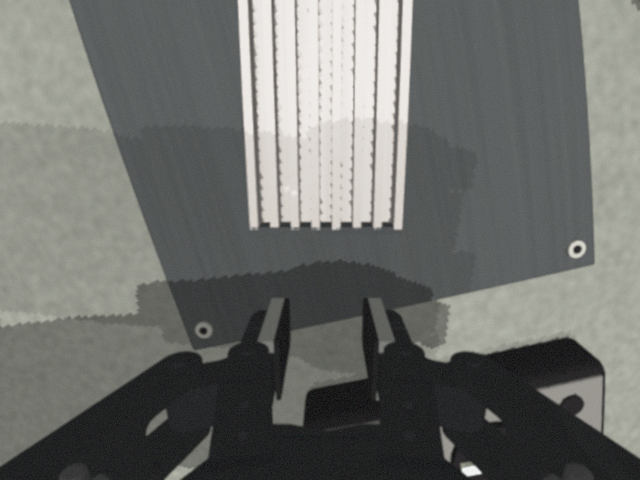

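View pics/s3c.png

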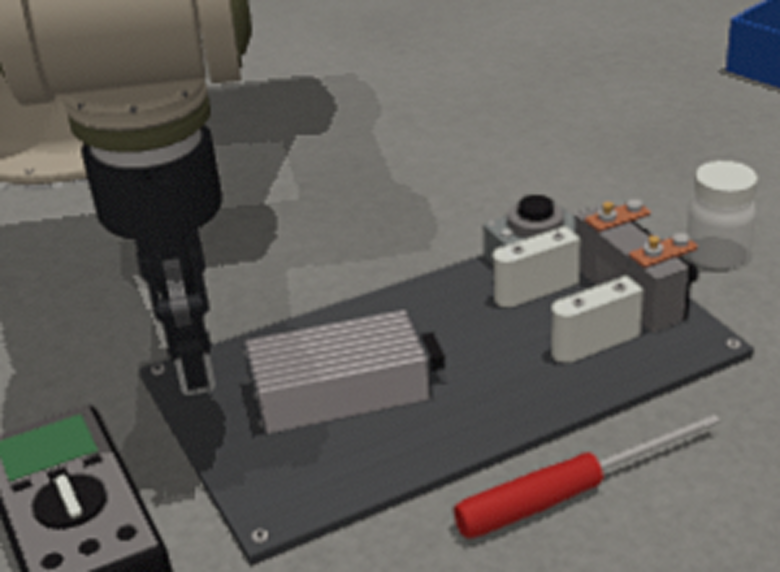

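Fingers (tips at 280–372, centre 326) are centred on the converter's rear (252–403, centre 327). Lower, then approach to contact.

>>> drive_tool:
  rows:
    - [[0,0,-0.2,0,0,0.003],[0.02,0.04,-0.3,0,0,0.003],[0.05,0.1,-0.3,0,0,0.003],[0.085,0.17,-0.3,0,0,0.003]]

```text
time_s: 3.48
eef_pos: [505.9, -135.0, 193.7]
ee_rot: [-0.001, 0.847, 0.532, -0.0]
force: [0.0, 0.1, 0.2]
grip_width: 0.35
```

>>> drive_tool:
  rows:
    - [[0.02,0.04,0,0,0,0],[0.04,0.08,0,0,0,0],[0.06,0.12,0,0,0,0],[0.08,0.16,0,0,0,0],[0.1,0.2,0,0,0,0],[0.1,0.2,0,0,0,0]]

```text
time_s: 4.22
eef_pos: [516.1, -115.0, 194.2]
ee_rot: [-0.001, 0.847, 0.532, -0.0]
force: [-0.1, -1.6, 2.6]
grip_width: 0.351
```

```bash
python3 - <<'E'
from h import *
st()
cv2.imwrite("pics/w4.png",viewer.capture("wrist")[:,:,::-1])
E
```

```text
t 4.22 pos [ 516.1 -115.   194.2] yaw 1.1217 z [-1.e-03  7.e-04 -1.e+00] F [-0.1 -1.6  2.6] w 0.351
```

View pics/w4.png

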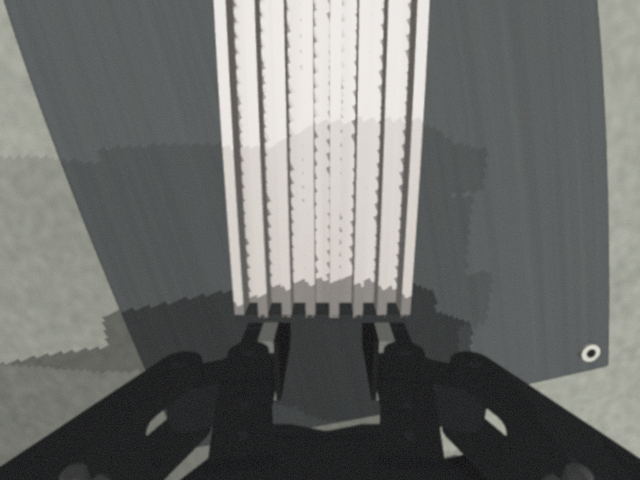

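```bash
python3 - <<'E'
from h import *
cv2.imwrite("pics/t4.png",viewer.capture("top")[:,:,::-1])
crop("pics/t4.png","pics/t4c.png",215,215,435,370,3.6)
E
```

```text
(no output)
```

View pics/t4c.png

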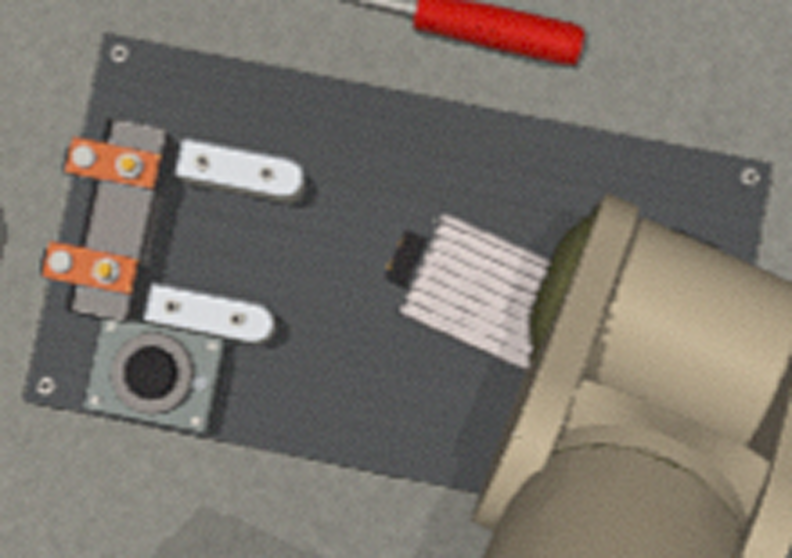

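The wrist and top views show it moved about 19.4 mm along its own axis without turning (front corner crop 472,228 → 441,214). It is now at dock x≈-66, y≈3. Next an arc push about a centre 110 mm to its +y side, turning it by +0.231 to line up.

>>> drive_tool:
  rows:
    - [[0.032,0.021,0,0,0,0.018],[0.064,0.042,0,0,0,0.037],[0.095,0.065,0,0,0,0.055],[0.125,0.088,0,0,0,0.074],[0.155,0.112,0,0,0,0.092],[0.184,0.137,0,0,0,0.11],[0.212,0.163,0,0,0,0.129],[0.239,0.19,0,0,0,0.147],[0.239,0.19,0,0,0,0.147]]

```text
time_s: 5.45
eef_pos: [540.2, -95.7, 194.0]
ee_rot: [-0.001, 0.78, 0.626, 0.0]
force: [1.2, -1.3, 0.5]
grip_width: 0.353
```

```bash
python3 - <<'E'
from h import *
import pickle
st()
pickle.dump(viewer.calibration("wrist"),open("w5.pkl","wb"))
cv2.imwrite("pics/w5.png",viewer.capture("wrist")[:,:,::-1])
cv2.imwrite("pics/t5.png",viewer.capture("top")[:,:,::-1])
crop("pics/t5.png","pics/t5c.png",215,215,435,370,3.6)
E
```

```text
t 5.45 pos [540.2 -95.7 194. ] yaw 1.353 z [-8.0e-04  1.2e-03 -1.0e+00] F [ 1.2 -1.3  0.5] w 0.353
```

View pics/w5.png

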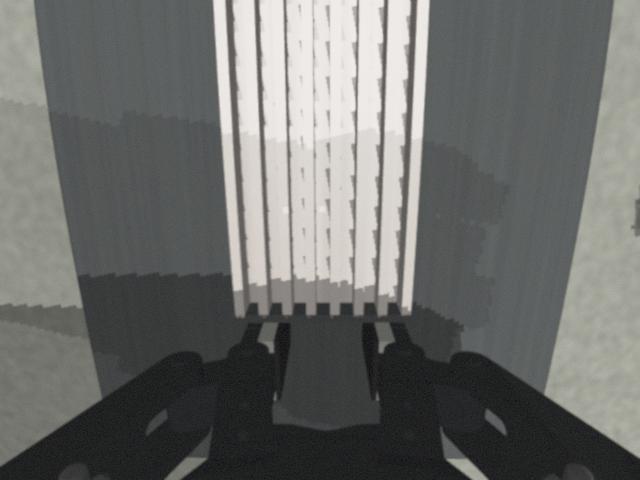

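View pics/t5c.png

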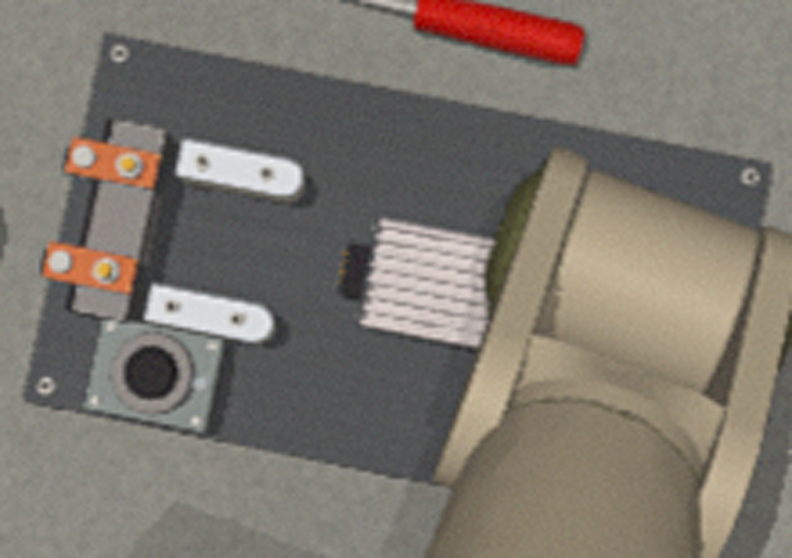

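```bash
python3 - <<'E'
from h import *
crop("pics/t5.png","pics/t5d.png",250,245,360,320,7)
E
```

```text
(no output)
```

View pics/t5d.png

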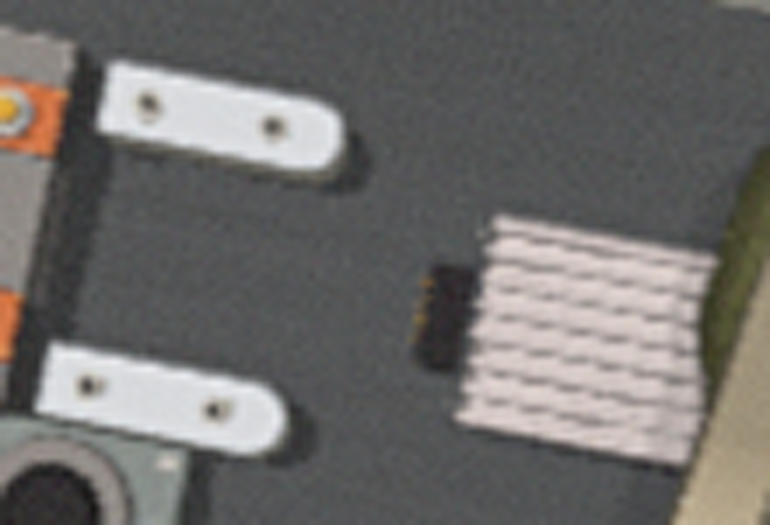

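```bash
cat > m.py <<'E'
from h import *
def meas(src,x0,y0,k,ch,cv):
    ct=viewer.calibration("top")
    c=atz(0,up(ch,x0,y0,k),52,ct)[:,:2]; v=atz(0,up(cv,x0,y0,k),46,ct)[:,:2]
    a=c[1]-c[0]+c[3]-c[2]; a=-a/np.linalg.norm(a); n=np.array([-a[1],a[0]]); m=c.mean(0)
    print("dock yaw",np.arctan2(a[1],a[0]),"cheek spacing",(c[2:].mean(0)-c[:2].mean(0))@n,"mid",m.round(1))
    for q in v: print("pt along",((q-m)@a).round(1),"lat",((q-m)@n).round(1))
    e=lambda p,q:np.arctan2(*(p-q)[::-1]); print("conv yaw edges",e(v[0],v[1]),e(v[2],v[3]))
    return m,a,n
if __name__=="__main__":
    meas(0,250,245,7,[[148,104],[273,127],[89,385],[214,408]],[[496,216],[716,257],[457,420],[688,463]])
E
python3 m.py
```

```text
dock yaw 1.3621174254055646 cheek spacing 83.02481408539883 mid [585.7 115.5]
pt along -87.4 lat -28.2
pt along -152.4 lat -28.1
pt along -87.1 lat 31.9
pt along -154.8 lat 31.9
conv yaw edges 1.3595321654383785 1.3620708537991097
```

The converter is parallel to the cheeks, but 1.85 mm towards +y of the midline (cheek spacing measures 83.0 against 83.5, width 60.1 against 60). I take this out with a slightly slanted push before the mouth.

>>> drive_tool:
  rows:
    - [[0.012,0.04,0,0,0,0.001],[0.024,0.08,0,0,0,0.002],[0.036,0.12,0,0,0,0.003],[0.048,0.16,0,0,0,0.003],[0.06,0.2,0,0,0,0.003],[0.072,0.24,0,0,0,0.003],[0.072,0.24,0,0,0,0.003]]

```text
time_s: 6.42
eef_pos: [547.1, -71.5, 193.9]
ee_rot: [-0.001, 0.779, 0.628, -0.0]
force: [0.7, -0.6, 0.4]
grip_width: 0.349
```

```bash
python3 - <<'E'
from h import *
st()
cv2.imwrite("pics/t6.png",viewer.capture("top")[:,:,::-1])
crop("pics/t6.png","pics/t6d.png",250,245,360,320,7)
E
```

```text
t 6.42 pos [547.1 -71.5 193.9] yaw 1.357 z [-0.0016  0.0018 -1.    ] F [ 0.7 -0.6  0.4] w 0.349
```

View pics/t6d.png

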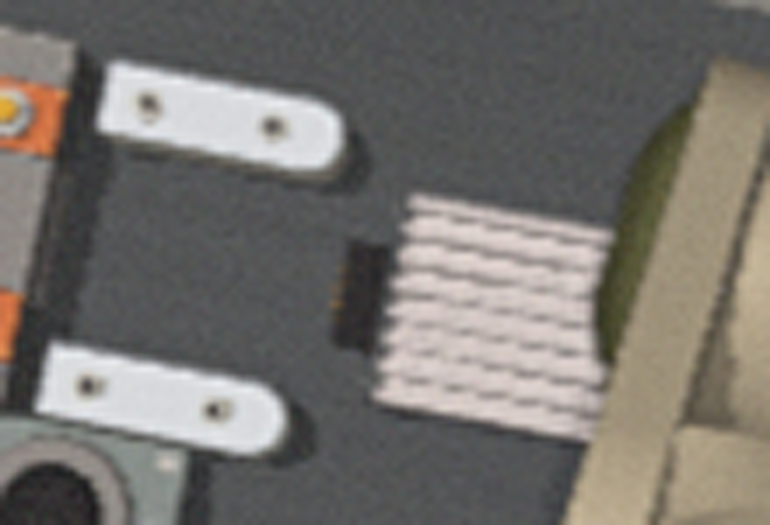

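```bash
python3 - <<'E'
from m import *
meas(0,250,245,7,[[148,104],[273,127],[89,385],[214,408]],[[412,195],[612,232],[374,401],[585,440]])
E
```

```text
dock yaw 1.3621174254055646 cheek spacing 83.02481408539883 mid [585.7 115.5]
pt along -62.2 lat -29.9
pt along -121.5 lat -29.8
pt along -62.5 lat 30.9
pt along -124.5 lat 30.8
conv yaw edges 1.3606714733968146 1.3630601379598972
```

Now the offset is only +0.5 mm and it is parallel. Straight push into the mouth.

>>> drive_tool:
  rows:
    - [[0.012,0.055,0,0,0,0.001],[0.024,0.11,0,0,0,0.002],[0.036,0.165,0,0,0,0.002],[0.048,0.22,0,0,0,0.002],[0.06,0.275,0,0,0,0.002],[0.072,0.33,0,0,0,0.002],[0.084,0.385,0,0,0,0.002],[0.096,0.44,0,0,0,0.002],[0.096,0.44,0,0,0,0.002]]

```text
time_s: 7.6
eef_pos: [556.7, -27.2, 193.8]
ee_rot: [-0.001, 0.778, 0.629, 0.0]
force: [-0.1, 0.5, -0.3]
grip_width: 0.353
```

```bash
python3 - <<'E'
from h import *
st()
cv2.imwrite("pics/t7.png",viewer.capture("top")[:,:,::-1])
crop("pics/t7.png","pics/t7d.png",250,245,360,320,7)
cv2.imwrite("pics/w7.png",viewer.capture("wrist")[:,:,::-1])
E
```

```text
t 7.6 pos [556.7 -27.2 193.8] yaw 1.3601 z [-0.0016  0.0025 -1.    ] F [-0.1  0.5 -0.3] w 0.353
```

View pics/t7d.png

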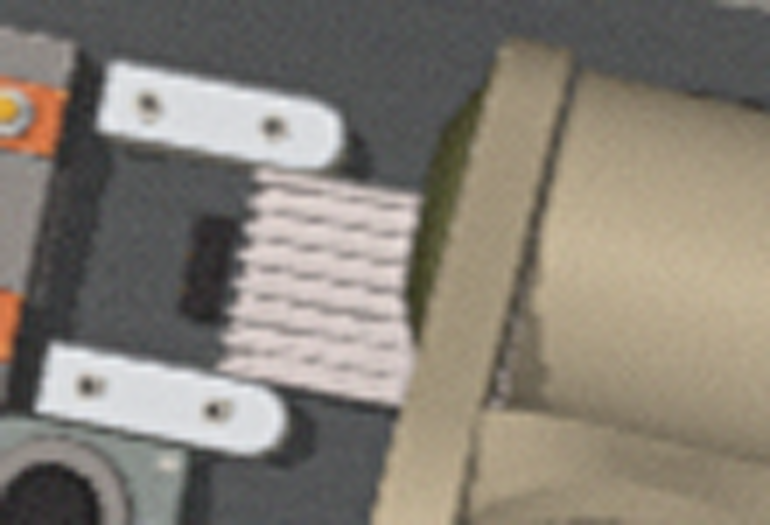

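View pics/w7.png

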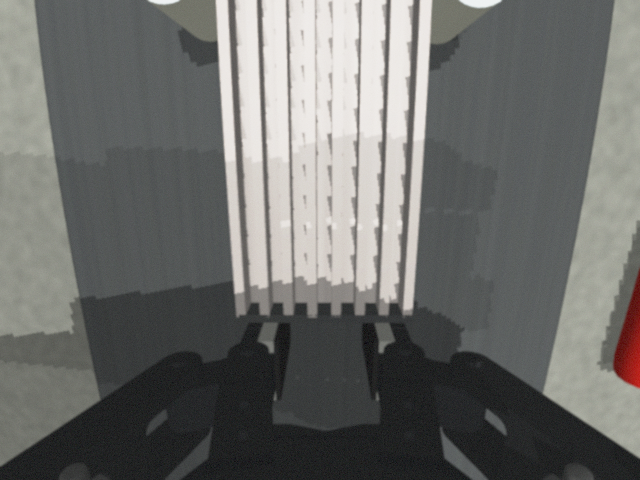

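It has entered the gap cleanly (front at crop 240,270, between the cheeks), with no force. About 55 mm remain; I push 42.

>>> drive_tool:
  rows:
    - [[0.011,0.05,0,0,0,0],[0.022,0.1,0,0,0,0],[0.033,0.15,0,0,0,0],[0.044,0.2,0,0,0,0],[0.055,0.26,0,0,0,0],[0.067,0.31,0,0,0,0],[0.078,0.36,0,0,0,0],[0.088,0.41,0,0,0,0],[0.088,0.41,0,0,0,0]]

```text
time_s: 8.82
eef_pos: [565.4, 13.9, 193.8]
ee_rot: [-0.002, 0.778, 0.629, 0.0]
force: [0.6, -0.2, 0.5]
grip_width: 0.347
```

>>> drive_tool:
  rows:
    - [[0.004,0.02,0,0,0,0],[0.008,0.04,0,0,0,0],[0.012,0.06,0,0,0,0],[0.016,0.08,0,0,0,0],[0.016,0.08,0,0,0,0]]

```text
time_s: 9.45
eef_pos: [567.0, 21.8, 193.8]
ee_rot: [-0.002, 0.778, 0.629, 0.0]
force: [-0.5, -4.1, 0.3]
grip_width: 0.346
```

```bash
python3 - <<'E'
from h import *
st()
cv2.imwrite("pics/t8.png",viewer.capture("top")[:,:,::-1])
crop("pics/t8.png","pics/t8d.png",230,245,340,320,7)
E
```

```text
t 9.45 pos [567.   21.8 193.8] yaw 1.3599 z [-0.0017  0.0028 -1.    ] F [-0.5 -4.1  0.3] w 0.346
```

View pics/t8d.png

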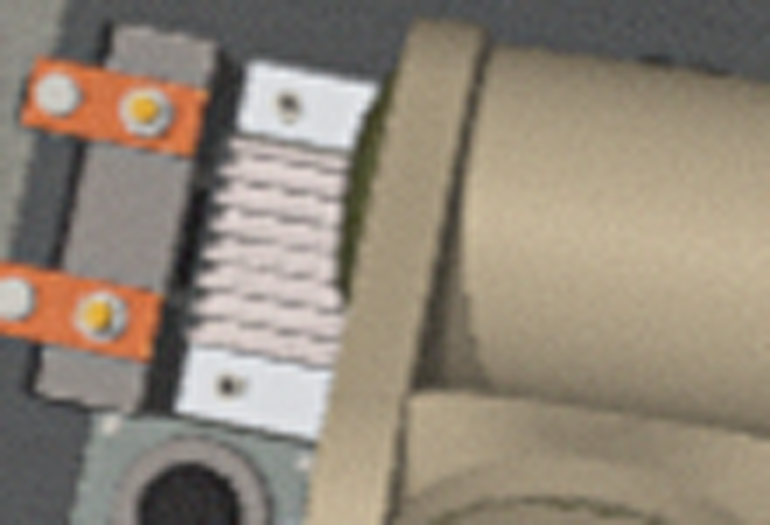

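About 5 mm remain, judged by the gap to the block. I continue slowly in small steps until the force rises.

>>> drive_tool:
  rows:
    - [[0.002,0.01,0,0,0,0],[0.004,0.02,0,0,0,0],[0.006,0.03,0,0,0,0],[0.008,0.04,0,0,0,0],[0.008,0.04,0,0,0,0]]

```text
time_s: 10.12
eef_pos: [567.8, 25.7, 193.8]
ee_rot: [-0.002, 0.778, 0.629, 0.0]
force: [-1.0, -5.1, 0.8]
grip_width: 0.35
```

>>> drive_tool:
  rows:
    - [[0.002,0.01,0,0,0,0],[0.004,0.02,0,0,0,0],[0.004,0.02,0,0,0,0]]

```text
time_s: 10.5
eef_pos: [568.1, 27.2, 193.8]
ee_rot: [-0.001, 0.778, 0.629, -0.0]
force: [-1.7, -7.9, 2.1]
grip_width: 0.35
```

>>> drive_tool:
  rows:
    - [[0.002,0.01,0,0,0,0],[0.004,0.02,0,0,0,0],[0.004,0.02,0,0,0,0]]

```text
time_s: 10.88
eef_pos: [568.4, 27.7, 193.8]
ee_rot: [-0.001, 0.778, 0.629, -0.002]
force: [-3.4, -15.8, 2.4]
grip_width: 0.353
```

>>> drive_tool:
  rows:
    - [[0.004,0.02,0,0,0,0],[0.006,0.03,0,0,0,0],[0.006,0.03,0,0,0,0]]

```text
time_s: 11.25
eef_pos: [568.7, 28.4, 193.8]
ee_rot: [0.0, 0.778, 0.629, -0.004]
force: [-8.5, -21.8, 3.6]
grip_width: 0.347
```

```bash
python3 - <<'E'
from h import *
st()
cv2.imwrite("pics/t9.png",viewer.capture("top")[:,:,::-1])
crop("pics/t9.png","pics/t9d.png",230,245,340,320,7)
cv2.imwrite("pics/s9.png",viewer.capture("scene")[:,:,::-1])
crop("pics/s9.png","pics/s9c.png",230,150,400,270,4.5)
E
```

```text
t 11.25 pos [568.7  28.4 193.8] yaw 1.3601 z [-0.0059 -0.0055 -1.    ] F [ -8.5 -21.8   3.6] w 0.347
```

View pics/t9d.png

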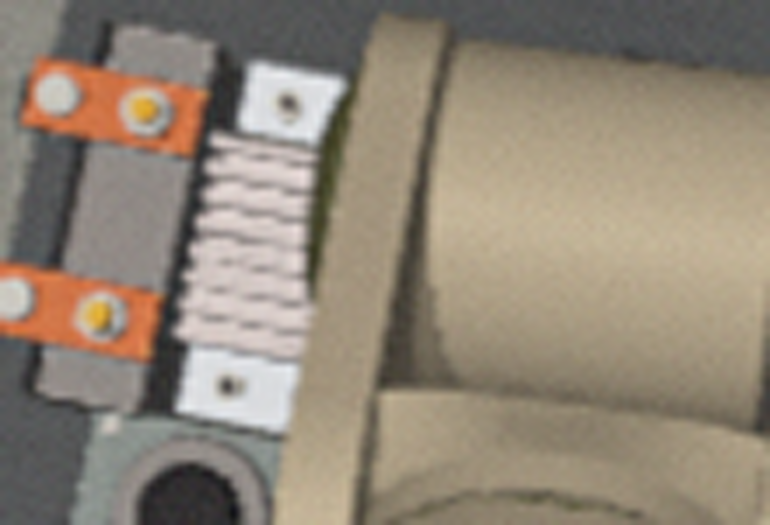

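View pics/s9c.png

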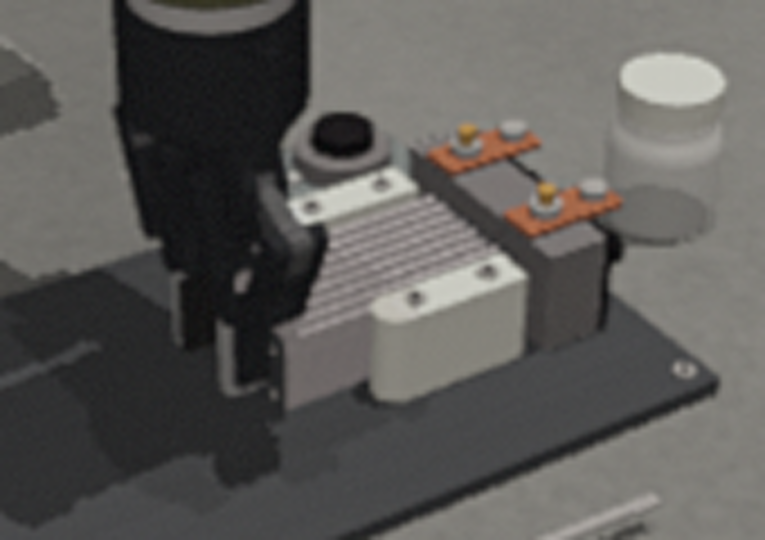

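Force rose to about 23 N with almost no travel, at the position predicted for home. I back off and check unobstructed.

>>> drive_tool:
  rows:
    - [[-0.02,-0.1,0,0,0,0],[-0.063,-0.293,0,0,0,0],[-0.063,-0.293,0.3,0,0,0],[-0.063,-0.293,0.8,0,0,0],[-0.063,-0.293,1.0,0,0,0]]
  fingers: -1

```text
time_s: 11.98
eef_pos: [562.5, -1.5, 296.5]
ee_rot: [0.002, 0.778, 0.629, -0.002]
force: [-0.4, -0.0, -0.8]
grip_width: 0.002
```

>>> drive_tool:
  rows:
    - [[-0.1,-0.1,0.4,0,0,0],[-0.4,-0.3,0.8,0,0,0],[-0.4,-0.3,0.8,0,0,0]]

```text
time_s: 12.35
eef_pos: [521.5, -32.7, 379.4]
ee_rot: [0.004, 0.778, 0.628, -0.001]
force: [1.0, 1.1, -0.1]
grip_width: 0.001
```

```bash
python3 - <<'E'
from h import *
import pickle
st()
cv2.imwrite("pics/t10.png",viewer.capture("top")[:,:,::-1])
crop("pics/t10.png","pics/t10d.png",215,235,325,310,7)
pickle.dump(viewer.calibration("wrist"),open("w10.pkl","wb"))
cv2.imwrite("pics/w10.png",viewer.capture("wrist")[:,:,::-1])
E
```

```text
t 12.35 pos [521.5 -32.7 379.4] yaw 1.3581 z [ 0.0033 -0.0066 -1.    ] F [ 1.   1.1 -0.1] w 0.001
```

View pics/t10d.png

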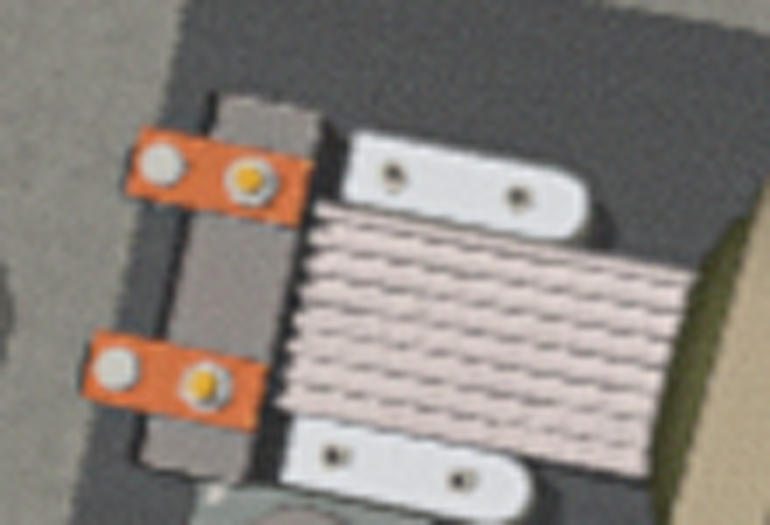

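View pics/w10.png

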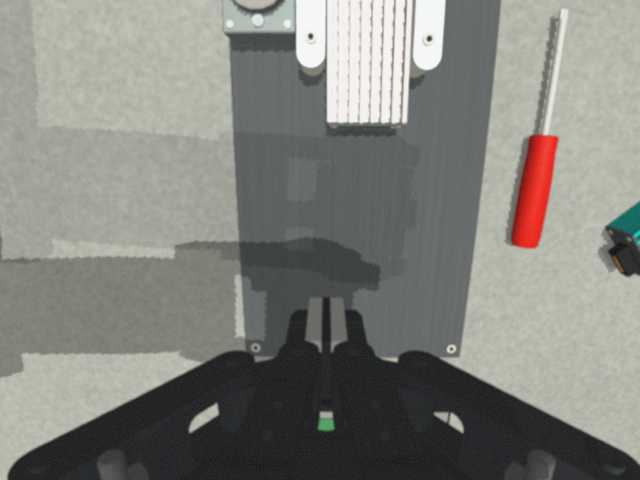

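```bash
python3 - <<'E'
from m import *
m,a,n=meas(0,215,235,7,[[394,174],[518,197],[335,455],[460,479]],[[318,202],[692,270],[281,408],[646,476]])
ct=viewer.calibration("top")
for z,p in ((52,[[590,208],[531,494]]),(60,[[322,130],[250,478]])):
    print(z,[((q[:2]-m)@a).round(1) for q in atz(0,up(p,215,235,7),z,ct)])
E
```

```text
dock yaw 1.3575825703524316 cheek spacing 83.14284838263463 mid [585.7 115.3]
pt along 39.0 lat -30.0
pt along -72.2 lat -30.6
pt along 37.5 lat 30.9
pt along -70.3 lat 30.5
conv yaw edges 1.3634196438928823 1.3610005537919219
52 [np.float64(-39.9), np.float64(-39.0)]
60 [np.float64(40.3), np.float64(40.3)]
```

```bash
python3 - <<'E'
from h import *
import pickle
crop("pics/w10.png","pics/w10c.png",215,0,450,150,3.3)
E
```

```text
(no output)
```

View pics/w10c.png

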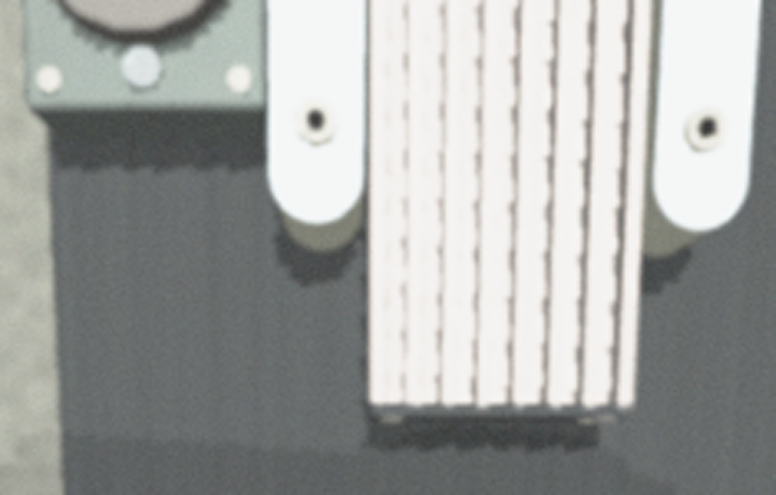

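```bash
python3 - <<'E'
from h import *
import pickle
w=pickle.load(open("w10.pkl","rb")); a=np.array([np.cos(1.36),np.sin(1.36)])
u=lambda p:up(p,215,0,3.3)
print(atz(0,u([[317,223],[699,231]]),52,w)[:,:2]@a)
print(atz(0,u([[369,404],[636,406]]),46,w)[:,:2]@a)
print(atz(0,u([[385,418],[610,420]]),28,w)[:,:2]@a)
E
```

```text
[197.04740035 195.81540072]
[159.25808884 158.97190836]
[156.54625423 156.19748067]
```

The converter reads home: the rear end stands 37.3 mm out at the fins, which are inset about 2 mm, and about 40 mm at the case bottom (expected 40). The front is at the block face and it is parallel. Now to view the button from near above.

>>> drive_tool:
  rows:
    - [[-0.08,0.5,0,0,0,0],[-0.17,0.98,0,0,0,0],[-0.17,0.98,0,0,0,0]]

```text
time_s: 12.82
eef_pos: [504.9, 68.8, 374.9]
ee_rot: [0.0, 0.777, 0.63, -0.003]
force: [0.9, -0.7, -0.4]
grip_width: -0.004
```

>>> drive_tool:
  rows:
    - [[0,0.3,-0.2,0,0,0],[0,0.5,-0.5,0,0,0],[0,0.5,-0.5,0,0,0],[0,0.5,-0.5,0,0,0]]

```text
time_s: 13.32
eef_pos: [505.4, 117.9, 325.3]
ee_rot: [0.0, 0.777, 0.63, -0.003]
force: [0.3, -0.4, 0.0]
grip_width: -0.0
```

```bash
python3 - <<'E'
from h import *
import pickle
st()
pickle.dump(viewer.calibration("wrist"),open("w11.pkl","wb"))
cv2.imwrite("pics/w11.png",viewer.capture("wrist")[:,:,::-1])
E
```

```text
t 13.32 pos [505.4 117.9 325.3] yaw 1.3629 z [-0.004  -0.0042 -1.    ] F [ 0.3 -0.4  0. ] w -0.0
```

View pics/w11.png

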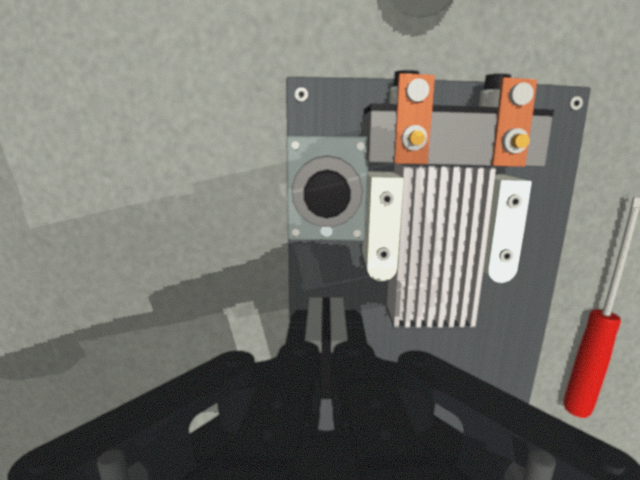

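```bash
python3 - <<'E'
from h import *
import pickle
w=pickle.load(open("w11.pkl","rb")); ct=viewer.calibration("top");cs=viewer.calibration("scene")
pw=[[327.5,194]];pt=up([[150,371]],215,215,3.6);ps=up([[500,61]],150,160,3.2)
print(atz(0,pw,59.5,w),atz(0,pt,59.5,ct),atz(0,ps,59.5,cs))
def r(X): return np.concatenate([(proj(0,X,c)-p).ravel() for c,p in((w,pw),(ct,pt),(cs,ps))])
s=least_squares(r,[510,150,50]);print(s.x,s.fun)
# grasp-tip projected in wrist
print(proj(0,[[505.4,117.9,325.3-173.4]],w))
E
```

```text
[[512.77669178 154.1015434   59.5       ]] [[512.86839178 154.14860612  59.5       ]] [[512.78676127 154.09370527  59.5       ]]
[512.78519995 154.10634663  59.51392731] [ 0.01187636 -0.00702739  0.02073108  0.04128751  0.00378364 -0.0082374 ]
[[328.23444293 316.82446686]]
```

All three views put the button top at (512.8, 154.1, 59.5). Contact is expected at TCP z≈233.

>>> drive_tool:
  rows:
    - [[0.04,0.18,0,0,0,0],[0.074,0.362,-0.3,0,0,0],[0.074,0.362,-0.75,0,0,0],[0.074,0.362,-0.8,0,0,0],[0.074,0.362,-0.8,0,0,0]]

```text
time_s: 14.0
eef_pos: [513.4, 154.2, 247.0]
ee_rot: [0.001, 0.777, 0.63, -0.002]
force: [1.2, -0.3, -0.0]
grip_width: 0.001
```

>>> drive_tool:
  rows:
    - [[0,0,-0.03,0,0,0],[0,0,-0.06,0,0,0],[0,0,-0.09,0,0,0],[0,0,-0.11,0,0,0],[0,0,-0.11,0,0,0]]

```text
time_s: 14.62
eef_pos: [513.5, 154.2, 236.0]
ee_rot: [0.001, 0.777, 0.63, -0.002]
force: [-0.1, -0.6, 2.2]
grip_width: 0.002
```

>>> drive_tool:
  rows:
    - [[0,0,-0.02,0,0,0],[0,0,-0.04,0,0,0],[0,0,-0.06,0,0,0],[0,0,-0.06,0,0,0]]

```text
time_s: 15.12
eef_pos: [513.5, 154.2, 231.2]
ee_rot: [0.001, 0.777, 0.63, -0.002]
force: [-5.5, -1.4, 16.2]
grip_width: -0.0
```

>>> drive_tool:
  rows:
    - [[0,0,-0.015,0,0,0],[0,0,-0.03,0,0,0],[0,0,-0.03,0,0,0]]

```text
time_s: 15.5
eef_pos: [513.5, 154.3, 230.9]
ee_rot: [0.002, 0.777, 0.63, -0.001]
force: [-13.5, -3.3, 31.9]
grip_width: -0.003
```

```bash
python3 - <<'E'
from h import *
st()
cv2.imwrite("pics/s12.png",viewer.capture("scene")[:,:,::-1])
crop("pics/s12.png","pics/s12c.png",260,130,400,235,5.5)
cv2.imwrite("pics/w12.png",viewer.capture("wrist")[:,:,::-1])
E
```

```text
t 15.5 pos [513.5 154.3 230.9] yaw 1.363 z [ 0.     -0.0045 -1.    ] F [-13.5  -3.3  31.9] w -0.003
```

View pics/s12c.png

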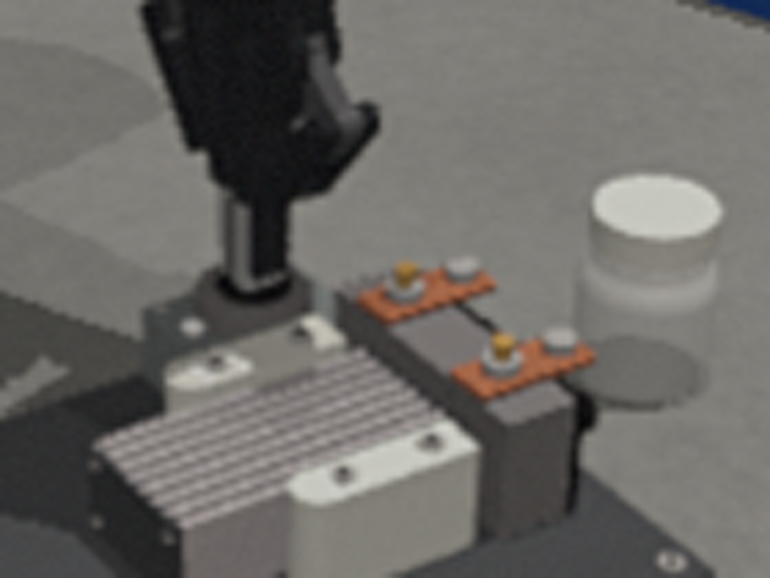

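View pics/w12.png

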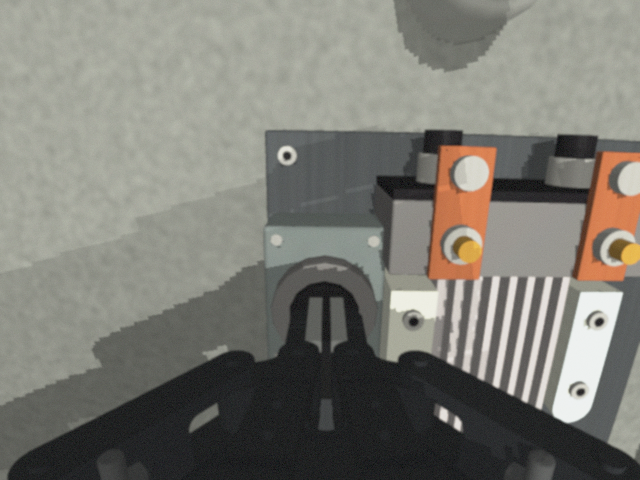

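Pads sit inside the ring and the button looks sunk. I verify the travel by backing up slowly and reading force against height.

>>> drive_tool:
  rows:
    - [[0,0,0.0,0,0,0],[0,0,0.005,0,0,0],[0,0,0.005,0,0,0]]

```text
time_s: 15.98
eef_pos: [513.4, 154.3, 231.4]
ee_rot: [0.002, 0.777, 0.63, -0.002]
force: [-3.0, -0.3, 6.6]
grip_width: 0.003
```

>>> drive_tool:
  rows:
    - [[0,0,0.01,0,0,0],[0,0,0.01,0,0,0]]

```text
time_s: 16.23
eef_pos: [513.4, 154.3, 232.3]
ee_rot: [0.002, 0.777, 0.63, -0.002]
force: [-1.9, 0.1, 3.3]
grip_width: 0.003
```

>>> drive_tool:
  rows:
    - [[0,0,0.015,0,0,0],[0,0,0.015,0,0,0]]

```text
time_s: 16.48
eef_pos: [513.5, 154.3, 233.8]
ee_rot: [0.002, 0.777, 0.63, -0.002]
force: [-1.5, 0.1, 2.6]
grip_width: 0.001
```

>>> drive_tool:
  rows:
    - [[0,0,0.015,0,0,0],[0,0,0.015,0,0,0]]

```text
time_s: 16.73
eef_pos: [513.5, 154.3, 235.3]
ee_rot: [0.002, 0.777, 0.63, -0.002]
force: [-0.8, -0.2, 1.9]
grip_width: 0.001
```

>>> drive_tool:
  rows:
    - [[0,0,0.015,0,0,0],[0,0,0.015,0,0,0]]

```text
time_s: 16.98
eef_pos: [513.5, 154.3, 236.9]
ee_rot: [0.002, 0.777, 0.63, -0.002]
force: [-1.2, -0.1, 1.2]
grip_width: -0.006
```

>>> drive_tool:
  rows:
    - [[0,0,0.015,0,0,0],[0,0,0.015,0,0,0]]

```text
time_s: 17.23
eef_pos: [513.5, 154.4, 238.4]
ee_rot: [0.002, 0.777, 0.63, -0.001]
force: [0.4, -0.5, 0.3]
grip_width: -0.0
```

The spring shows clearly: about 4 N at 231.4, falling steadily to 0 near 237.5. That is the full 6 mm stroke, so the button went fully down and has come up. Now I clear away and do the final check.

>>> drive_tool:
  rows:
    - [[0,0,0.5,0,0,0],[0,0,0.95,0,0,0],[-0.2,-0.3,1.0,0,0,0],[-0.6,-0.9,1.0,0,0,0],[-0.6,-0.9,1.0,0,0,0]]

```text
time_s: 17.85
eef_pos: [452.1, 62.7, 338.4]
ee_rot: [0.002, 0.777, 0.629, -0.002]
force: [0.7, 0.9, 0.4]
grip_width: 0.001
```

>>> drive_tool:
  rows:
    - [[-0.3,-0.4,0.3,0,0,0],[-0.7,-0.9,0.3,0,0,0],[-0.7,-0.9,0.3,0,0,0],[-0.7,-0.9,0.3,0,0,0],[-0.7,-0.9,0.3,0,0,0]]

```text
time_s: 18.48
eef_pos: [382.8, -26.5, 368.3]
ee_rot: [0.001, 0.777, 0.63, -0.002]
force: [-0.2, -0.4, 0.1]
grip_width: 0.003
```

```bash
python3 - <<'E'
from h import *
st()
cv2.imwrite("pics/t13.png",viewer.capture("top")[:,:,::-1])
crop("pics/t13.png","pics/t13d.png",215,235,325,310,7)
cv2.imwrite("pics/s13.png",viewer.capture("scene")[:,:,::-1])
E
```

```text
t 18.48 pos [382.8 -26.5 368.3] yaw 1.3623 z [-9.0e-04 -4.3e-03 -1.0e+00] F [-0.2 -0.4  0.1] w 0.003
```

View pics/t13d.png

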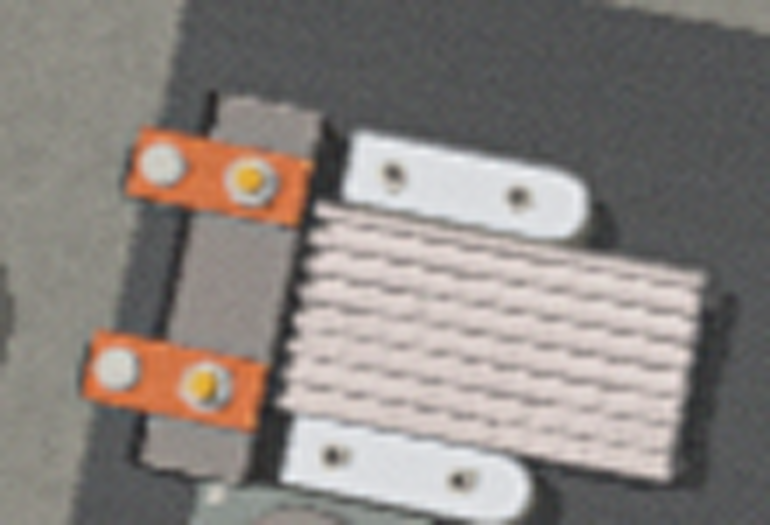

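View pics/s13.png

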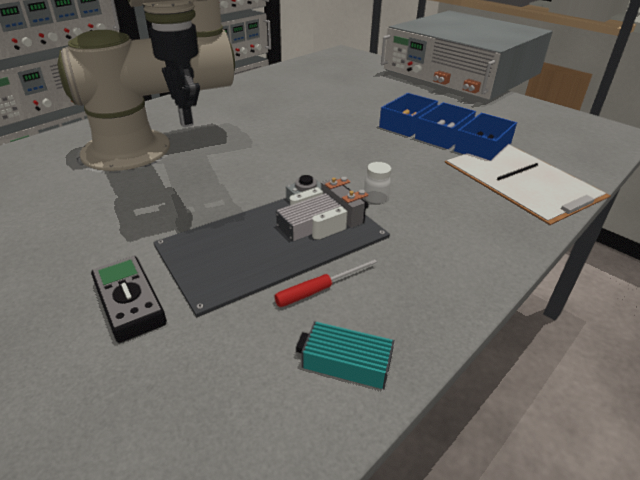

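```bash
python3 - <<'E'
from m import *
m,a,n=meas(0,215,235,7,[[394,174],[518,197],[335,455],[460,479]],[[318,202],[706,272],[281,408],[671,480]])
ct=viewer.calibration("top")
print([((q[:2]-m)@a).round(1) for q in atz(0,up([[590,208],[531,494]],215,235,7),52,ct)])
E
```

```text
dock yaw 1.3575825703524316 cheek spacing 83.14284838263463 mid [585.7 115.3]
pt along 39.0 lat -30.0
pt along -76.3 lat -30.8
pt along 37.5 lat 30.9
pt along -77.7 lat 30.3
conv yaw edges 1.3647878114365486 1.362646125847476
[np.float64(-39.9), np.float64(-39.0)]
```

The fin centre lies 20.1 mm beyond the nose line (expected 20), so the converter is home and lined up. The button is up, and the meter, screwdriver and jar are unmoved. Handing in.

```bash
python3 -c "
from rig import ctrl; print(ctrl.finish_job())"
```

```text
the job is handed in; nothing more can be done
None
```

The converter is fully home against the connector block, and the start button was then pressed right down and came back up. I handed the job in at about 18.5 s of robot time.

**Push:** I pushed the rear face with both fingertips, never gripping or lifting the converter. It went straight, then round an arc to square it up, then on a slight slant to centre it, and finally between the cheeks. At the block the force rose to about 23 N with almost no further travel.

**Last checks on the converter:** the fin centre is 20.1 mm beyond the cheek noses (20 expected). It is within about 0.01 rad of parallel to the cheeks. In one earlier top view the arm partly hid the rear end and the fins measured short, at 110 mm. The clear view afterwards gave 115 mm, which fits fins set in about 2 mm at each end.

**Button:** the press reached a hard stop at about 32 N. Backing off, the force fell from about 4 N to 0 over 6 mm, which is the full stroke, and the last picture shows the button up. The tips met the button about 4 mm higher than the quoted tip reach predicted, so I relied on the force reading instead.

**Surroundings:** in the last picture the meter, screwdriver, jar and turquoise look-alike look unmoved, judged by eye only. The arm touches nothing.

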